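# Show the pins of the red filter insert in the inspection mirror

## Task

Swing the flap of the wooden spares case wide open so that it stands upright or leans back and stays open, then draw the red-capped filter insert straight up out of its pocket, leaving the white and green ones seated. Carry it over the round inspection mirror and finish while holding it there in the gripper, still and upright with its pins down, over the middle of the mirror with the pins 5 to 15 cm above the glass. Leave everything else on the bench where it is, including the toggle switch.

Things in the scene. Friction and masses are not known exactly. Their poses are not given: they have to be found in the camera images.
- case: dark wooden spares case, fixed to the bench, outside 140 (its x) x 190 (its y) x 80 mm tall, walls 5 mm; origin at the centre of its underside, x axis points from the front to the hinge side, z up. Inside, a wooden deck 30 mm above the bench has three pockets 20 mm deep, in a row along the case's y, 50 mm apart (middle one 8 mm to the front of the centre, x = -8 mm), one insert in each; which insert is in which pocket varies. Hidden while the flap is shut
- flap (a joint): opening angle of the flap in rad: 0 shut, 1.57 upright, 1.9 the stop (leaning back). Hinge along the case's y at the top of its far (+x) wall. Stiff: a friction of 0.2 N m, it stays where it is left. It may start slightly ajar
- flap_handle (a point): centre of the flap's pull: a brass disc 24 mm across and 16 mm thick, its axis along the case's y (so its flat sides, 16 mm apart, can be pinched along the case's y while it turns between the fingers). It stands on a thin stem 25.5 mm above the oak flap's upper face (flap 140 x 190 x 7 mm), 125 mm from the hinge line, 15 mm from the flap's front edge
- flap_hinge (a point): middle of the hinge line, which runs along the case's y; 80 mm above the bench
- red_insert_center (a point): the part to fetch: filter insert 62 mm tall, point at its centre, half-way up; z up towards the cap, x and y along those of the case. Red cap 14 (x) x 24 (y) mm, the top 26 mm; below it a brown body 16 x 26 x 30 mm and four brass pins 6 mm long at the bottom. Weighs about 60 g. When seated its lowest 20 mm are in the pocket (1 mm play each side), 42 mm stand above the deck and its top is 8 mm below the case's rim; it pulls straight up freely
- mirror_top (a point): centre of the glass of the round inspection mirror, which lies flat on the bench facing up, fixed: black rim 96 mm across, pale glass 86 mm across, glass 9 mm above the bench
- insulator_center (a point): bystander: ribbed green glass insulator, loose, 68 mm across, 86 mm tall; point at its centre, half-way up
- earpiece_center (a point): bystander: chromed round headphone earpiece shell, loose, 64 mm across, 24 mm tall; point at its centre
- terminal_block_center (a point): bystander: brown block 35 x 90 x 18 mm with three brass terminal posts (37 mm tall in all), loose; point at its centre
- valve_base_center (a point): bystander: brown bakelite valve base, loose, 42 mm across, 43 mm tall with its pins up; point at its centre, 16 mm above the bench
- white_insert_center (a point): white-capped insert, otherwise the same as the red one, standing in another pocket of the case; point at its centre. Stays in its pocket
- green_insert_center (a point): green-capped insert, otherwise the same as the red one, standing in another pocket of the case; point at its centre. Stays in its pocket
- test_board_center (a point): bystander: oak test board 100 x 130 x 18 mm, fixed to the bench; centre of the board
- switch_tip (a point): tip of the small nickel toggle lever on the oak test board; bystander, is not to be flipped
Mind the look-alikes: they are no part of the job. Leave any blue or purple look-alike of the case alone.

How it is judged:
On the way, in this order (a step that is already met when the one before it is completed fails the run):
1. the flap stands open while the red insert is still in its pocket (value of joint flap above 1.3 rad and distance of red_insert_center from where it was at the start of the episode below 0.012 m), for 0.2 s.
2. the red insert is held in the fingers, drawn up clear of its pocket, the flap open (value of joint flap above 1.3 rad and contact force between the fingers and red_insert above 0.5 N and z of red_insert_center in the frame of case above 0.065 m), for 0.1 s.
At the end, for the whole second after the job is handed in: Red insert held still in the fingers, centre within 30 mm of the mirror's centre and 75-195 mm above the glass, upright within 15 degrees, pins down; flap open past 1.3 rad; other inserts and toggle tip within 12 mm, loose bystanders within 20 mm of their start (value of joint flap above 1.3 rad and contact force between the fingers and red_insert above 0.5 N and horizontal distance between red_insert_center and mirror_top below 0.03 m and z of red_insert_center in the frame of mirror_top between 0.075 and 0.195 m and angle between red_insert_center's own z axis and vertical below 0.26 rad and linear speed of red_insert below 0.03 m/s and distance of each of white_insert_center, green_insert_center, switch_tip from where it was at the start of the episode below 0.012 m and distance of each of insulator_center, earpiece_center, terminal_block_center, valve_base_center from where it was at the start of the episode below 0.02 m); the arm keeps its last pose, push and grip.
It fails at once if the white or green insert is pulled out or shifted by more than 12 mm (distance of any of white_insert_center, green_insert_center from where it was at the start of the episode above 0.012 m).
It fails at once if a loose bystander is shoved by more than 20 mm (distance of any of insulator_center, earpiece_center, terminal_block_center, valve_base_center from where it was at the start of the episode above 0.02 m).
It fails at once if the toggle switch is flipped (tip shifted by more than 12 mm) (distance of switch_tip from where it was at the start of the episode above 0.012 m).
It also fails if it takes over 62 s, if anything falls off the work surface, if the arm or the gripper's body presses on something with over 40 N, if the wrist force passes 120 N, or if a joint passes its speed limit or range.

## Robot

A 7-joint arm with a two-finger parallel gripper is mounted at the origin on the work surface. World frame = base frame: x ahead of the robot, y to its left, z up, the work surface at z = 0. Lengths are in m, angles in rad, forces in N, time in s.
With the tool pointing down it reaches from about 0.425 to 0.8 m from the base axis. Payload 8.3 kg.
Tool frame: the origin (TCP) lies midway between the tips of the shut fingers; the grasp point (between the pads) lies r.grip_point_offset behind it (r.grip_point_offset is the distance from the TCP to the grasp point, in m); z points along the fingers, x is the direction in which the jaws open and shut, and the axes are right-handed (so a half turn about z gives the same grasp; the last joint's range is limited). The gripper opens to 85 mm and grips with 20 to 120 N. Pads are 22 mm wide; open, the fingers measure 114 mm over their backs; the gripper's body (76 mm by 85 mm) begins 54 mm behind the grasp point. The pads swing forward as they close: fully open they stand 13 mm farther back than shut.
Start: joints at [-1.305, 0.383, 0.016, 1.37, -0.006, 1.388, -0.046], TCP at [0.202, 0.592, 0.231] pointing down, gripper open.
Joint ranges: [-2.95, 2.95], [-0.25, 2.06], [-1.52, 1.56], [0.18, 2.33], [-1.44, 4.58], [0.02, 2.06], [-3.01, 3.01]. Speed limits (rad/s): [2.39, 2.39, 3.01, 3.01, 3.14, 3.14, 3.14].

## Interface

Orientations are given as a unit quaternion [x, y, z, w].
In Python, from rig import r gives the robot as it stands.
- The arm moves only by the tool play_rows, never from a script. Its arguments are lists of equal length, an entry for each row: "slide": the shift along the tool's x, y, z scaled (see below), a list of three; "turn": the turn, a rotation vector about the tool's x, y, z scaled (see below), a list of three. A call has 1 to 12 rows; each row is the pose to reach, as a shift and turn from the pose measured when the call began, along the tool's axes at that moment; what a row does not reach only later rows make up. The controller multiplies each number of a shift by 100 cm and each number of a turn by 45 degrees. A row lasts 1/8 s, in which the tool goes at most 62.5 mm and 10.7 degrees, less where a joint would pass 70% of its speed; a pose out of reach is approached as far as the arm can. A call with a number of a shift or a turn outside -1 to 1 is refused whole. A call with a gripper value outside its range is refused whole. "grip" is the opening, from -1 (shut) to 1 (fully open), set as the call begins (left out, the last holds). The fingers move at their own pace and stop on an object; "newtons" is the grip in N (left out, the last holds). Time passes only in rows, so rows that repeat a pose let the fingers close. It gives the time, the measured TCP pose, the force and the opening at its end, in the units of the state.
- r.state(): the state, without advancing time (a new reading comes with each control period).
- r.camera(name): name is "scene" or "top" or "wrist"; returns a dict with "color" (384x512x3 uint8, red, green, blue), "fx", "fy", "cx", "cy" (pixels), "xyz" and "orientation" of the camera in the world; the wrist camera has in their place "tool_from_camera" (4x4, takes a point from camera to tool coordinates, whose origin is the TCP and whose axes are the tool frame's). Camera axes: x right, y down, z forward; pixel columns grow to the right and rows downward; lengths in m; the calibration is good to about 2 mm. A picture is of the moment at which its call begins: read the wrist's pose just before it. There is no depth.
- r.hand_in(): hands the job in, once; it reports no verdict.
The state is a dict: "clock": time; "joints": joint angles; "dq": joint speeds; "joint_efforts": joint torques, N m; "ee_pos": TCP position; "tcp_rot": TCP orientation; "ft_force": force on the tool from outside, world axes, zero at the start; "moment": the same for the moment, N m; "opening": opening from 0.0 (shut) to 1.0 (fully open).
Only numpy, scipy, OpenCV 4.12 (cv2) and the standard library are available. Lean on these libraries where they do the work, as an engineer would, in place of code of your own. Each camera call takes 0.05 s, during which the arm holds its last target.

## Working session

There is one attempt and no reset: what is moved stays moved. The work goes in short steps, Python scripts to look and compute and a tool call to move; the robot and the scene stay as the last step left them, time stands still between calls to the robot, and variables do not carry over. Pictures are saved under pics/ and viewed, and the job is handed in when it is done.

Besides the shell and the picture viewer there is one more tool, called after "Call:" as a command line: name --argument value ..., lists and objects as JSON in quotes. play_rows: Moves the arm, as the interface text tells. Shifts and turns lie within -1 to 1; 1 stands for 100 cm of shift or 45 degrees of turn. Its arguments: {"type":"object","properties":{"slide":{"type":"array","items":{"type":"array","items":{"type":"number"}}},"turn":{"type":"array","items":{"type":"array","items":{"type":"number"}}},"grip":{"type":"number"},"newtons":{"type":"number"}},"required":["slide","turn"]}

```bash
ls; mkdir -p pics; python3 - <<'E'
from rig import r
import cv2
s=r.state(); print({k:(v if not hasattr(v,'__len__') else [round(float(x),3) for x in v]) for k,v in s.items()}, r.grip_point_offset)
for n in ("scene","top","wrist"):
    c=r.camera(n); cv2.imwrite(f"pics/{n}0.png",c["color"][:,:,::-1])
    print(n,{k:v for k,v in c.items() if k!="color"})
E
```

```text
pics
{'clock': 0.0, 'joints': [-1.305, 0.384, 0.016, 1.371, -0.006, 1.388, -0.046], 'dq': [0.001, -0.002, 0.001, -0.001, 0.001, 0.001, 0.001], 'joint_efforts': [-0.0, -62.759, 0.844, -37.183, 0.016, 0.014, 0.0], 'ee_pos': [0.202, 0.591, 0.23], 'tcp_rot': [0.813, 0.582, -0.001, 0.001], 'ft_force': [-0.23, -0.81, -0.054], 'moment': [-0.034, -0.015, -0.033], 'opening': 1.000987333799578} 0.0187
scene {'fx': 364.28236485301466, 'fy': 364.28236485301466, 'cx': 256.71803953696184, 'cy': 190.86084377762313, 'xyz': array([1.24166685, 0.35856422, 0.60026323]), 'orientation': array([ 0.46535926,  0.73541654, -0.42103891, -0.25559636])}
top {'fx': 346.4556593988985, 'fy': 346.4556593988985, 'cx': 253.5864163211108, 'cy': 188.56558253869704, 'xyz': array([0.35299496, 0.02122061, 1.04360563]), 'orientation': array([-0.69693835,  0.71351727, -0.05112827,  0.05055632])}
wrist {'fx': 283.78448404339866, 'fy': 283.78448404339866, 'cx': 254.72831260631938, 'cy': 190.79316007221146, 'tool_from_camera': array([[ 9.99999801e-01, -5.92886933e-04,  2.16970558e-04,
        -3.13501326e-04],
       [ 4.95019712e-04,  9.49621285e-01,  3.13399379e-01,
        -8.07964957e-02],
       [-3.91850256e-04, -3.13399209e-01,  9.49621389e-01,
        -1.43268210e-01],
       [ 0.00000000e+00,  0.00000000e+00,  0.00000000e+00,
         1.00000000e+00]])}
```

View pics/scene0.png

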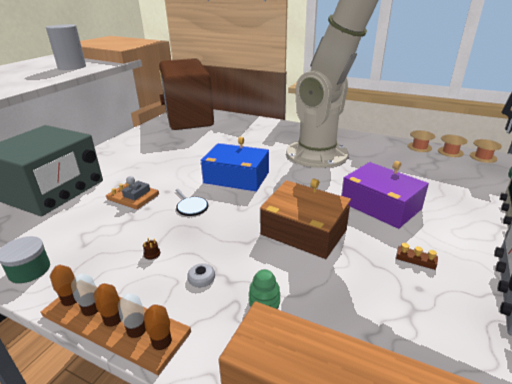

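View pics/top0.png

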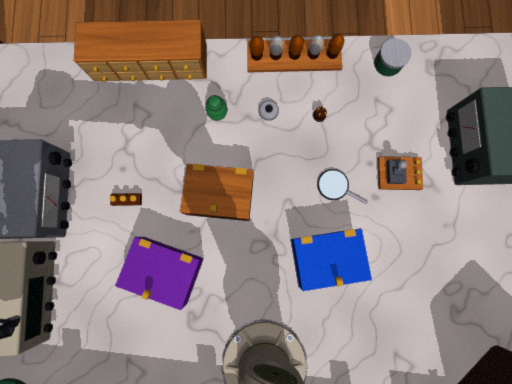

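View pics/wrist0.png

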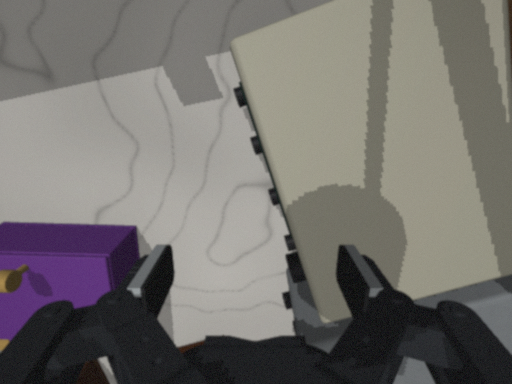

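The scene has three cases: wooden at top-view (217,192), purple at (160,272) and blue at (332,260). There is also a wooden cabinet at (142,50). I choose the wooden one with its handle at (213,208); the mirror is at (333,184). Next I check a close crop.

```bash
python3 - <<'E'
import cv2
a=cv2.imread("pics/top0.png")[150:235,165:270]; a=cv2.resize(a,None,fx=7,fy=7,interpolation=cv2.INTER_CUBIC); cv2.imwrite("pics/c_top.png",a)
a=cv2.imread("pics/scene0.png")[165:255,250:360]; a=cv2.resize(a,None,fx=6.5,fy=6.5,interpolation=cv2.INTER_CUBIC); cv2.imwrite("pics/c_sc.png",a)
E
```

```text
(no output)
```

View pics/c_top.png

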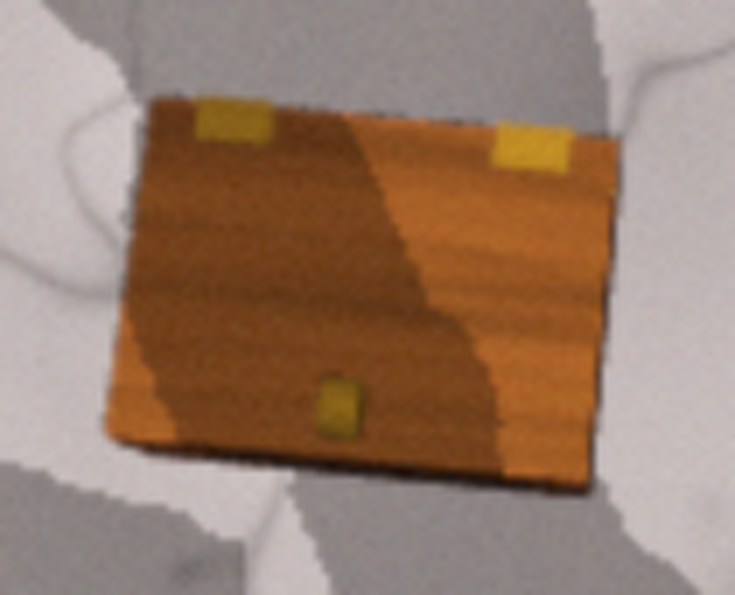

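View pics/c_sc.png

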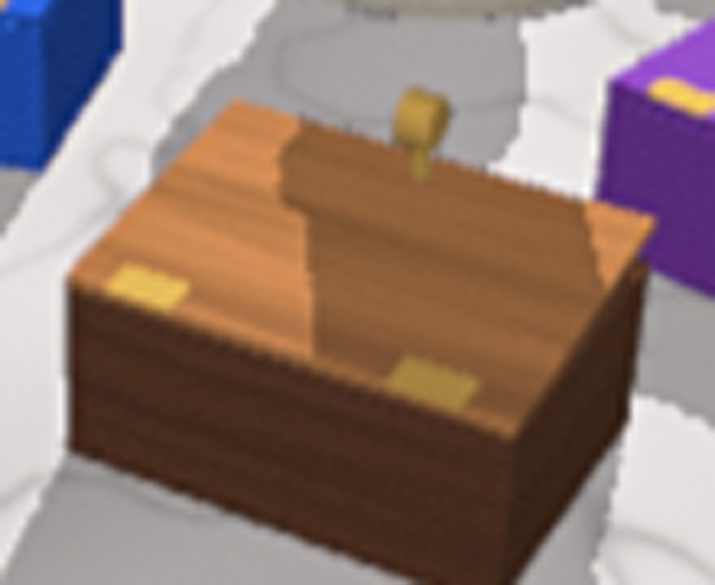

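The crops show the dark wooden case with an oak flap, slightly ajar. The brass pull is at top (213.5,208) and scene (314.7,183.4). Now I triangulate.

```bash
cat > h.py <<'E'
import numpy as np, cv2
from scipy.spatial.transform import Rotation as R
from rig import r
def ray(c,p,R_=None,t=None):
    d=np.array([(p[0]-c['cx'])/c['fx'],(p[1]-c['cy'])/c['fy'],1.])
    if 'xyz' in c: Rm,t=R.from_quat(c['orientation']).as_matrix(),np.array(c['xyz'])
    else: Rm,t=c['Rm'],c['t']
    d=Rm@d; return t,d/np.linalg.norm(d)
def plane(c,p,z):
    t,d=ray(c,p); return t+d*(z-t[2])/d[2]
def tri(*cp):
    A=np.zeros((3,3));b=np.zeros(3)
    for c,p in cp:
        t,d=ray(c,p);P=np.eye(3)-np.outer(d,d);A+=P;b+=P@t
    x=np.linalg.solve(A,b)
    return x,[np.linalg.norm((np.eye(3)-np.outer(d,d))@(x-t)) for t,d in (ray(c,p) for c,p in cp)]
def proj(c,X):
    t,_=ray(c,(0,0)); Rm=R.from_quat(c['orientation']).as_matrix() if 'xyz' in c else c['Rm']
    q=Rm.T@(np.array(X)-t); return np.array([c['fx']*q[0]/q[2]+c['cx'],c['fy']*q[1]/q[2]+c['cy']])
def wrist():
    s=r.state(); c=r.camera('wrist'); T=np.array(c['tool_from_camera']); Rt=R.from_quat(s['tcp_rot']).as_matrix()
    c['Rm']=Rt@T[:3,:3]; c['t']=Rt@T[:3,3]+np.array(s['ee_pos']); return c
E
python3 - <<'E'
from h import *
np.set_printoptions(precision=4,suppress=True)
T=r.camera('top');S=r.camera('scene')
ct=lambda x,y:(165+(x+.5)/7-.5,150+(y+.5)/7-.5)
cs=lambda x,y:(250+(x+.5)/6.5-.5,165+(y+.5)/6.5-.5)
print('handle',tri((T,ct(340,407)),(S,cs(421,120))))
print('BL',tri((T,ct(152,98)),(S,cs(512,437))), 'BR',tri((T,ct(620,138)),(S,cs(70,283))))
print('FL',tri((T,ct(107,437)),(S,cs(655,215))),'FR',tri((T,ct(590,488)),(S,cs(238,100))))
for z in(.08,.087): print('BL,BR plane',plane(T,ct(152,98),z),plane(T,ct(620,138),z))
# mirror
hsv=cv2.cvtColor(T['color'],cv2.COLOR_RGB2HSV)
sub=T['color'][150:215,300:375]
m=((sub[:,:,2].astype(int)-sub[:,:,0])>15).astype(np.uint8)
cn=max(cv2.findContours(m,0,1)[0],key=cv2.contourArea); e=cv2.fitEllipse(cn); print(e)
print('mirror',plane(T,(e[0][0]+300,e[0][1]+150),.009), 0.086*346/1.035)
for n,p in dict(ins=(216,103),ear=(268,108),valve=(320,113),term=(126,199),board=(400,173)).items(): print(n,plane(T,p,.03))
E
```

```text
handle (array([0.4371, 0.1273, 0.1264]), [np.float64(0.00014868625270931146), np.float64(0.00014868625270927132)])
BL (array([0.5681, 0.2071, 0.0838]), [np.float64(0.0004237635014028103), np.float64(0.0004237635014028064)]) BR (array([0.5462, 0.0205, 0.0847]), [np.float64(0.001838154486490925), np.float64(0.001838154486490929)])
FL (array([0.4296, 0.2216, 0.1015]), [np.float64(0.0006780462829117611), np.float64(0.0006780462829117368)]) FR (array([0.4054, 0.0349, 0.0981]), [np.float64(0.0012668445025134473), np.float64(0.001266844502513456)])
BL,BR plane [0.5689 0.2082 0.08  ] [0.5478 0.0188 0.08  ]
BL,BR plane [0.5673 0.2069 0.087 ] [0.5464 0.0188 0.087 ]
((33.0, 34.0), (27.729328155517578, 28.54291343688965), 125.71134185791016)
mirror [ 0.5112 -0.2217  0.009 ] 28.749758454106278
ins [0.7676 0.1277 0.03  ]
ear [ 0.7478 -0.0313  0.03  ]
valve [ 0.7281 -0.1894  0.03  ]
term [0.4777 0.3949 0.03  ]
board [ 0.5364 -0.4178  0.03  ]
```

```bash
cat >> h.py <<'E'
YAW=-0.11
def rot(xang): # tool down, tool x at angle
    a=xang; x=np.array([np.cos(a),np.sin(a),0]); z=np.array([0,0,-1.]); y=np.cross(z,x)
    return R.from_matrix(np.c_[x,y,z])
def plan(tg):
    s=r.state(); R0=R.from_quat(s['tcp_rot']); p0=np.array(s['ee_pos'])
    for p,a in tg:
        sl=R0.inv().apply(np.array(p)-p0); tu=(R0.inv()*rot(a)).as_rotvec()/np.deg2rad(45)
        print(np.round(sl,4).tolist(),np.round(tu,3).tolist())
def st():
    s=r.state(); print('t',round(s['clock'],2),'p',np.round(s['ee_pos'],4),'F',np.round(s['ft_force'],1),'op',round(s['opening'],3),'j',np.round(s['joints'],2), 'xang',np.round(np.arctan2(*R.from_quat(s['tcp_rot']).as_matrix()[[1,0],0]),3),'tilt',np.round(np.degrees(np.arccos(-R.from_quat(s['tcp_rot']).as_matrix()[2,2])),2))
E
python3 - <<'E'
from h import *
a=np.pi/2+YAW
st()
plan([((.20,.59,.29),a),((.437,.1273,.29),a),((.437,.1273,.20),a)])
E
```

```text
t 0.25 p [0.2017 0.5913 0.2308] F [-0.2 -0.  -0.6] op 1.0 j [-1.3   0.38  0.02  1.37 -0.01  1.39 -0.05] xang 1.242 tilt 0.05
[-0.0018, -0.0012, -0.0592] [-0.0, 0.001, -0.279]
[-0.3632, 0.3725, -0.0588] [-0.0, 0.001, -0.279]
[-0.3632, 0.3725, 0.0312] [-0.0, 0.001, -0.279]
```

Call:
play_rows --slide '[[0,0,-0.06],[-0.04,0.041,-0.06],[-0.08,0.082,-0.06],[-0.12,0.123,-0.06],[-0.16,0.164,-0.06],[-0.2,0.205,-0.06],[-0.24,0.246,-0.06],[-0.28,0.287,-0.06],[-0.32,0.328,-0.06],[-0.363,0.3725,-0.04],[-0.363,0.3725,0.0],[-0.363,0.3725,0.03]]' --turn '[[0,0,-0.1],[0,0,-0.28],[0,0,-0.28],[0,0,-0.28],[0,0,-0.28],[0,0,-0.28],[0,0,-0.28],[0,0,-0.28],[0,0,-0.28],[0,0,-0.28],[0,0,-0.28],[0,0,-0.28]]' --grip 0 --newtons 30

```text
clock: 1.75
ee_pos: [0.4369, 0.1263, 0.1998]
tcp_rot: [0.745, 0.667, -0.001, 0.0]
ft_force: [0.6, 0.7, 0.1]
opening: 0.496
```

```bash
python3 - <<'E'
from h import *
st(); c=wrist(); cv2.imwrite('pics/w1.png',c['color'][:,:,::-1]); st()
print('expect handle px',proj(c,(.4371,.1273,.1264)), proj(c,(.437,.1273,.108)))
a=np.pi/2+YAW
plan([((.437,.1273,.1115),a)])
E
```

```text
t 1.75 p [0.4369 0.1263 0.1998] F [0.6 0.7 0.1] op 0.496 j [-0.74  0.03  0.4   1.87 -0.01  1.24  1.12] xang 1.46 tilt 0.07
t 1.8 p [0.4349 0.1261 0.1962] F [-1.8 -0.8 -3.2] op 0.499 j [-0.74  0.03  0.39  1.88 -0.01  1.24  1.12] xang 1.461 tilt 0.38
expect handle px [256.33121776 201.76289532] [256.21553067 194.31401027]
[0.0018, 0.0024, 0.0847] [-0.007, 0.005, -0.0]
```

View pics/w1.png

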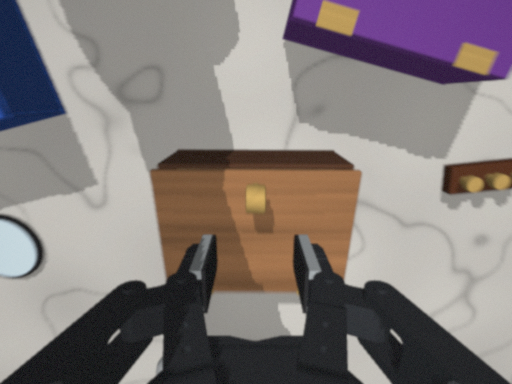

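The handle is at wrist pixel (256,199), where the estimate predicted (256,201). The jaws are aligned with the case, so I descend and pinch.

Call:
play_rows --slide '[[0.002,0.002,0.03],[0.002,0.0024,0.06],[0.002,0.0024,0.085],[0.002,0.0024,0.085]]' --turn '[[0,0,0],[0,0,0],[0,0,0],[0,0,0]]'

```text
clock: 2.3
ee_pos: [0.436, 0.1273, 0.1103]
tcp_rot: [0.745, 0.667, -0.005, -0.001]
ft_force: [0.1, 0.4, 0.7]
opening: 0.498
```

Call:
play_rows --slide '[[0,0,0],[0,0,0],[0,0,0],[0,0,0],[0,0,0],[0,0,0]]' --turn '[[0,0,0],[0,0,0],[0,0,0],[0,0,0],[0,0,0],[0,0,0]]' --grip -1 --newtons 30

```text
clock: 3.05
ee_pos: [0.4363, 0.1267, 0.1112]
tcp_rot: [0.745, 0.667, -0.005, -0.001]
ft_force: [-3.7, -4.3, 3.3]
opening: 0.177
```

```bash
python3 - <<'E'
from h import *
st()
s=r.state();p0=np.array(s['ee_pos'])
# arc: rotate about hinge
H=np.array([.557,.1135,.08]); ex=np.array([np.cos(YAW),np.sin(YAW),0]); 
rad=.1295; f0=.3657
a=np.pi/2+YAW
base=None;tg=[]
for f in [f0]+list(np.linspace(f0+.17,.2544+1.86,11)):
    h=H+rad*(-np.cos(f)*ex+np.sin(f)*np.array([0,0,1]))
    if base is None: base=h
    tg.append((p0+h-base,a))
plan(tg)
E
```

```text
t 3.05 p [0.4363 0.1267 0.1112] F [-3.7 -4.3  3.3] op 0.177 j [-0.72  0.13  0.4   1.99 -0.05  1.05  1.16] xang 1.46 tilt 0.53
[-0.0, 0.0, -0.0] [-0.009, 0.007, -0.001]
[-0.0001, 0.0094, -0.0199] [-0.009, 0.007, -0.001]
[-0.0002, 0.0211, -0.0366] [-0.009, 0.007, -0.001]
[-0.0003, 0.0352, -0.0514] [-0.009, 0.007, -0.001]
[-0.0003, 0.0515, -0.0637] [-0.009, 0.007, -0.001]
[-0.0004, 0.0695, -0.0733] [-0.009, 0.007, -0.001]
[-0.0004, 0.0889, -0.0799] [-0.009, 0.007, -0.001]
[-0.0004, 0.109, -0.0835] [-0.009, 0.007, -0.001]
[-0.0004, 0.1294, -0.0838] [-0.009, 0.007, -0.001]
[-0.0003, 0.1496, -0.0809] [-0.009, 0.007, -0.001]
[-0.0003, 0.1691, -0.0749] [-0.009, 0.007, -0.001]
[-0.0002, 0.1874, -0.0659] [-0.009, 0.007, -0.001]
```

Call:
play_rows --slide '[[0,0.0045,-0.01],[0,0.0095,-0.02],[0,0.015,-0.0285],[0,0.021,-0.0365],[0,0.028,-0.0445],[0,0.035,-0.0515],[0,0.043,-0.058],[0,0.0515,-0.0635],[0,0.06,-0.069],[0,0.0695,-0.0735]]' --turn '[[0,0,0],[0,0,0],[0,0,0],[0,0,0],[0,0,0],[0,0,0],[0,0,0],[0,0,0],[0,0,0],[0,0,0]]'

```text
clock: 4.3
ee_pos: [0.5057, 0.1185, 0.1842]
tcp_rot: [0.745, 0.667, -0.006, -0.001]
ft_force: [-3.3, -5.8, -5.3]
opening: 0.179
```

```bash
python3 - <<'E'
from h import *
st()
c=wrist(); cv2.imwrite('pics/w2.png',c['color'][:,:,::-1])
c=r.camera('scene'); cv2.imwrite('pics/s2.png',c['color'][:,:,::-1])
s=r.state();p0=np.array([.4363,.1267,.1112])
H=np.array([.557,.1135,.08]); ex=np.array([np.cos(YAW),np.sin(YAW),0]); 
rad=.1295; f0=.3657
a=np.pi/2+YAW
base=None;tg=[]
for f in [f0]+list(np.linspace(f0+.17,.2544+1.88,11)):
    h=H+rad*(-np.cos(f)*ex+np.sin(f)*np.array([0,0,1]))
    if base is None: base=h
    tg.append((p0+h-base,a))
plan(tg[5:])
E
```

```text
t 4.3 p [0.5057 0.1185 0.1842] F [-3.3 -5.8 -5.3] op 0.179 j [-0.67  0.2   0.43  1.74 -0.08  1.24  1.24] xang 1.46 tilt 0.66
[0.0005, -0.0, 0.0003] [-0.009, 0.009, -0.002]
[0.0005, 0.0196, -0.0062] [-0.009, 0.009, -0.002]
[0.0005, 0.04, -0.0096] [-0.009, 0.009, -0.002]
[0.0005, 0.0607, -0.0097] [-0.009, 0.009, -0.002]
[0.0006, 0.0811, -0.0064] [-0.009, 0.009, -0.002]
[0.0007, 0.1008, 0.0] [-0.009, 0.009, -0.002]
[0.0008, 0.1191, 0.0095] [-0.009, 0.009, -0.002]
```

View pics/w2.png

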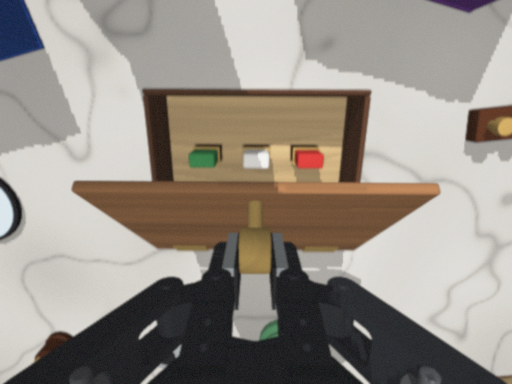

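View pics/s2.png

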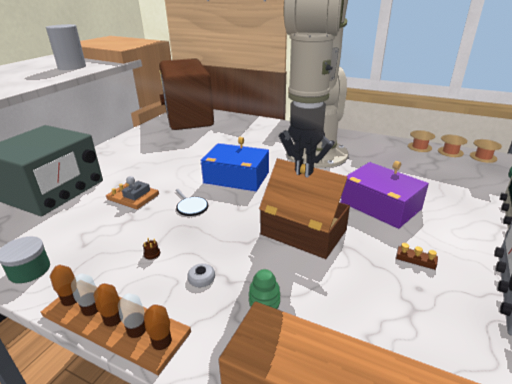

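The flap is following (about 0.87 rad) and the red insert at wrist (309,160) is in the +y pocket. I continue the arc.

Call:
play_rows --slide '[[0,0.0095,-0.0035],[0,0.0195,-0.0062],[0,0.03,-0.0085],[0,0.04,-0.0096],[0,0.0505,-0.01],[0,0.0607,-0.0097],[0,0.071,-0.0085],[0,0.081,-0.0064],[0,0.091,-0.0035],[0,0.1008,0],[0,0.11,0.0045],[0,0.117,0.008]]' --turn '[[0,0,0],[0,0,0],[0,0,0],[0,0,0],[0,0,0],[0,0,0],[0,0,0],[0,0,0],[0,0,0],[0,0,0],[0,0,0],[0,0,0]]'

```text
clock: 5.9
ee_pos: [0.6245, 0.1046, 0.1774]
tcp_rot: [0.746, 0.666, -0.004, 0.0]
ft_force: [-2.8, -5.5, 2.8]
opening: 0.176
```

Call:
play_rows --slide '[[0,0,0],[0,0,0],[0,0,0],[0,0,0]]' --turn '[[0,0,0],[0,0,0],[0,0,0],[0,0,0]]' --grip 0

```text
clock: 6.4
ee_pos: [0.6245, 0.1051, 0.1776]
tcp_rot: [0.745, 0.667, -0.004, 0.0]
ft_force: [-1.1, -0.9, -0.6]
opening: 0.506
```

```bash
python3 - <<'E'
from h import *
st()
c=wrist(); cv2.imwrite('pics/w3.png',c['color'][:,:,::-1])
c=r.camera('scene'); cv2.imwrite('pics/s3.png',c['color'][:,:,::-1])
E
```

```text
t 6.4 p [0.6245 0.1051 0.1776] F [-1.1 -0.9 -0.6] op 0.506 j [-0.54  0.46  0.45  1.44 -0.2   1.3   1.38] xang 1.46 tilt 0.44
```

View pics/w3.png

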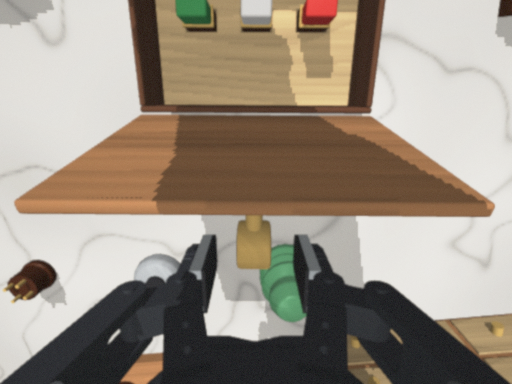

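View pics/s3.png

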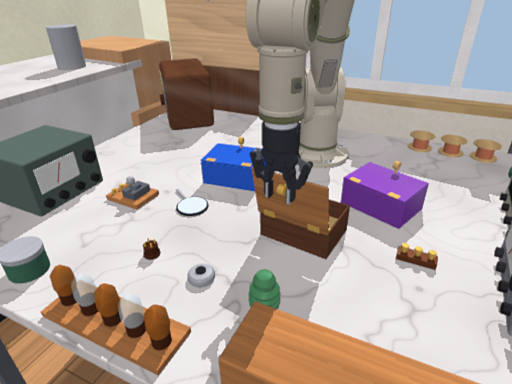

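The flap leans back near the stop and is released. Next I lift clear and move over the red pocket, turning the jaws a quarter turn.

```bash
python3 - <<'E'
from h import *
st()
plan([((.6245,.105,.30),1.46),((.485,.172,.28),1.46-np.pi/4)])
E
```

```text
t 6.5 p [0.6245 0.1048 0.1775] F [-0.2  0.4  0.4] op 0.506 j [-0.54  0.46  0.45  1.44 -0.2   1.3   1.38] xang 1.459 tilt 0.45
[-0.0006, -0.0006, -0.1225] [-0.006, 0.008, -0.001]
[0.0506, -0.1466, -0.1021] [-0.002, 0.01, 0.999]
```

Call:
play_rows --slide '[[0,0,-0.04],[0,0,-0.08],[0,0,-0.12],[0,0,-0.125],[0.01,-0.03,-0.125],[0.02,-0.065,-0.125],[0.035,-0.11,-0.12],[0.05,-0.146,-0.11],[0.05,-0.146,-0.1],[0.05,-0.146,-0.1]]' --turn '[[0,0,0],[0,0,0],[0,0,0],[0,0,0.1],[0,0,0.3],[0,0,0.5],[0,0,0.7],[0,0,0.9],[0,0,1],[0,0,1]]'

```text
clock: 7.75
ee_pos: [0.4848, 0.1716, 0.2775]
tcp_rot: [0.944, 0.331, -0.004, 0.002]
ft_force: [0.4, -0.1, -0.3]
opening: 0.501
```

```bash
python3 - <<'E'
from h import *
st()
plan([((.485,.172,.22),-.11)])
E
```

```text
t 7.75 p [0.4848 0.1716 0.2775] F [ 0.4 -0.1 -0.3] op 0.501 j [-0.87  0.13  0.52  1.6  -0.06  1.43  0.33] xang 0.675 tilt 0.48
[0.0009, -0.0003, 0.0575] [0.005, 0.01, 1.0]
```

Call:
play_rows --slide '[[0,0,0.01],[0,0,0.02],[0,0,0.04],[0,0,0.057],[0.001,0,0.0575],[0.001,0,0.0575]]' --turn '[[0,0,0.2],[0,0,0.4],[0.005,0.01,0.6],[0.005,0.01,0.8],[0.005,0.01,1],[0.005,0.01,1]]'

```text
clock: 8.5
ee_pos: [0.4859, 0.1714, 0.2203]
tcp_rot: [0.999, -0.054, 0.0, 0.0]
ft_force: [1.0, -0.7, 0.4]
opening: 0.499
```

```bash
python3 - <<'E'
from h import *
st()
c=wrist(); cv2.imwrite('pics/w4.png',c['color'][:,:,::-1])
t=r.camera('top'); cv2.imwrite('pics/t4.png',t['color'][:,:,::-1])
hs=cv2.cvtColor(c['color'],cv2.COLOR_RGB2HSV); h,s,v=cv2.split(hs)
m=(((h<5)|(h>175))&(s>190)&(v>90)).astype(np.uint8)
cn=max(cv2.findContours(m,0,1)[0],key=cv2.contourArea); print(cv2.boundingRect(cn),cv2.minAreaRect(cn))
for dx,dy in((7,12),(-7,12),(-7,-12),(7,-12)):
    X=np.array([.485,.172,.072])+R.from_euler('z',YAW).apply([dx/1e3,dy/1e3,0]); print(proj(c,X))
st()
E
```

```text
t 8.5 p [0.4859 0.1714 0.2203] F [ 1.  -0.7  0.4] op 0.499 j [-0.92  0.16  0.58  1.71 -0.09  1.3  -0.42] xang -0.109 tilt 0.04
(254, 164, 1, 1) ((254.0, 164.0), (0.0, 0.0), 0.0)
[260.80556048 165.09495961]
[247.48012335 165.08431271]
[247.6392505  186.87347106]
[260.6364062  186.88335705]
t 8.6 p [0.4858 0.1716 0.2205] F [ 0.4 -0.   0.5] op 0.5 j [-0.92  0.16  0.58  1.71 -0.09  1.3  -0.42] xang -0.106 tilt 0.06
```

View pics/w4.png

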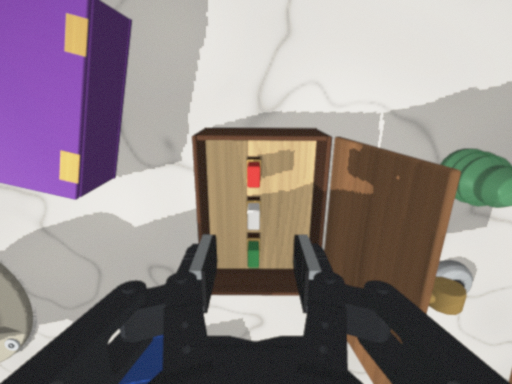

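View pics/t4.png

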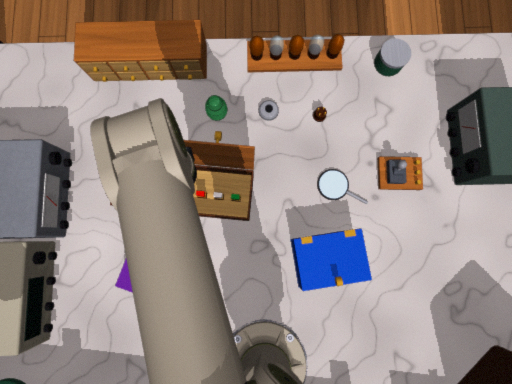

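```bash
python3 - <<'E'
from h import *
a=cv2.imread('pics/w4.png'); hs=cv2.cvtColor(a,cv2.COLOR_BGR2HSV); h,s,v=cv2.split(hs)
m=(((h<6)|(h>172))&(s>120)&(v>60)).astype(np.uint8); m[:, :230]=0;m[:,280:]=0
cn=max(cv2.findContours(m,0,1)[0],key=cv2.contourArea); print(cv2.boundingRect(cn),cv2.minAreaRect(cn),a[175,254])
cv2.imwrite('pics/w4c.png',cv2.resize(a[120:300,190:340],None,fx=3.3,fy=3.3,interpolation=cv2.INTER_CUBIC))
plan([((.485,.172,.044),-.11)])
E
```

```text
(247, 162, 13, 25) ((253.0, 174.0), (12.0, 24.0), -0.0) [ 72  78 235]
[-0.001, -0.0003, 0.1765] [-0.0, -0.001, 0.005]
```

View pics/w4c.png

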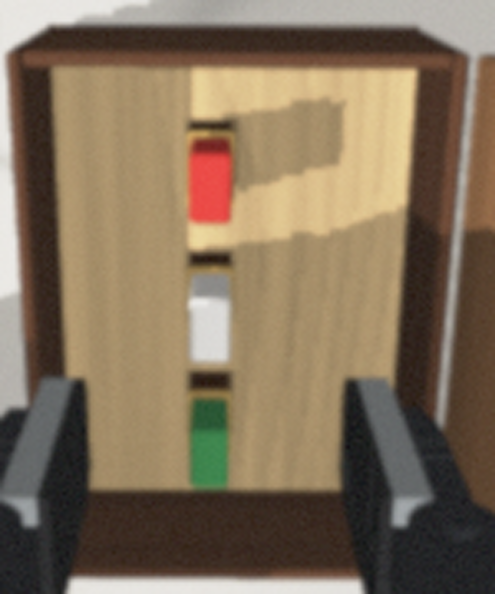

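The red cap's top face is at wrist x 247–259, y 166–187, matching the prediction within about 1 mm. I descend and grip the cap across the case's x.

Call:
play_rows --slide '[[-0.001,0,0.04],[-0.0018,0,0.08],[-0.0018,0,0.12],[-0.0018,0,0.15],[-0.0018,0,0.165],[-0.0018,0,0.1725],[-0.0018,0,0.1725]]' --turn '[[0,0,0],[0,0,0],[0,0,0],[0,0,0],[0,0,0],[0,0,0],[0,0,0]]'

```text
clock: 9.48
ee_pos: [0.4847, 0.1719, 0.0485]
tcp_rot: [0.999, -0.053, 0.001, -0.0]
ft_force: [-0.2, -0.1, -0.2]
opening: 0.502
```

```bash
python3 - <<'E'
from h import *
st()
c=wrist(); cv2.imwrite('pics/w5.png',c['color'][:,:,::-1])
plan([((.4845,.172,.048),-.11)])
E
```

```text
t 9.47 p [0.4847 0.1719 0.0485] F [-0.2 -0.1 -0.2] op 0.502 j [-0.86  0.35  0.54  1.91 -0.22  0.93 -0.31] xang -0.106 tilt 0.09
[-0.0004, 0.0, 0.0009] [-0.001, -0.003, 0.005]
```

View pics/w5.png

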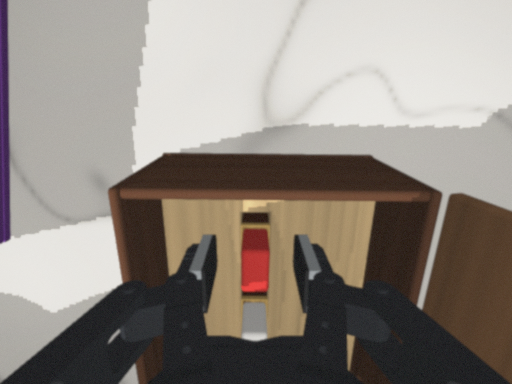

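The red cap (255,260) is centred between the pads; I close.

Call:
play_rows --slide '[[0,0,0],[0,0,0],[0,0,0],[0,0,0],[0,0,0],[0,0,0]]' --turn '[[0,0,0],[0,0,0],[0,0,0],[0,0,0],[0,0,0],[0,0,0]]' --grip -1 --newtons 45

```text
clock: 10.28
ee_pos: [0.4856, 0.1723, 0.0498]
tcp_rot: [0.999, -0.053, 0.002, -0.001]
ft_force: [0.4, 0.3, 5.7]
opening: 0.151
```

Call:
play_rows --slide '[[0,0,-0.01],[0,0,-0.02],[0,0,-0.03],[0,0,-0.045],[0,0,-0.06],[0,0,-0.08],[0,0,-0.1],[0,0,-0.12],[0,0,-0.13]]' --turn '[[0,0,0],[0,0,0],[0,0,0],[0,0,0],[0,0,0],[0,0,0],[0,0,0],[0,0,0],[0,0,0]]'

```text
clock: 11.4
ee_pos: [0.4857, 0.1722, 0.1815]
tcp_rot: [0.999, -0.053, 0.003, -0.001]
ft_force: [-0.1, 0.3, -0.3]
opening: 0.152
```

```bash
python3 - <<'E'
from h import *
st()
c=wrist(); cv2.imwrite('pics/w6.png',c['color'][:,:,::-1])
c=r.camera('scene'); cv2.imwrite('pics/s6.png',c['color'][:,:,::-1])
plan([((.5112,-.2217,.178),-.11)])
E
```

```text
t 11.4 p [0.4857 0.1722 0.1815] F [-0.1  0.3 -0.3] op 0.152 j [-0.92  0.19  0.58  1.77 -0.11  1.21 -0.41] xang -0.106 tilt 0.34
[0.0669, 0.3891, 0.0021] [-0.004, -0.006, 0.005]
```

View pics/w6.png

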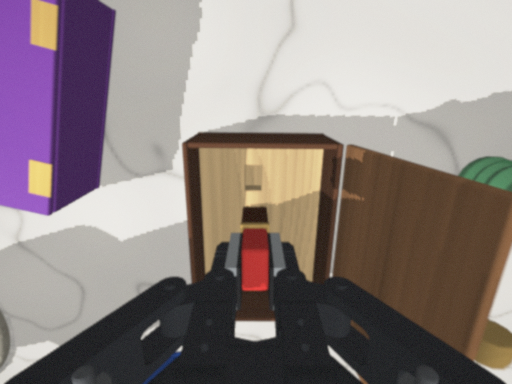

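View pics/s6.png

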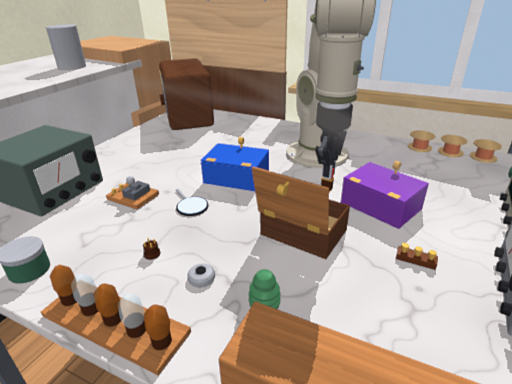

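The insert is held (opening 0.15, about 13 mm) and clear of the pocket, with the flap open. I carry it to the mirror.

Call:
play_rows --slide '[[0.002,0.02,0],[0.006,0.055,0],[0.01,0.095,0],[0.015,0.14,0],[0.02,0.185,0],[0.03,0.23,0],[0.041,0.275,0],[0.051,0.315,0],[0.059,0.35,0.005],[0.064,0.375,0.01],[0.0667,0.388,0.015],[0.0667,0.389,0.015]]' --turn '[[0,0,0],[0,0,0],[0,0,0],[0,0,0],[0,0,0],[0,0,0],[0,0,0],[0,0,0],[0,0,0],[0,0,0],[0,0,0],[0,0,0]]'

```text
clock: 13.0
ee_pos: [0.51, -0.2224, 0.1643]
tcp_rot: [0.999, -0.054, 0.002, -0.001]
ft_force: [0.0, 0.3, -0.8]
opening: 0.154
```

```bash
python3 - <<'E'
from h import *
st()
for n in('scene','top'):
    c=r.camera(n); cv2.imwrite(f'pics/{n}7.png',c['color'][:,:,::-1])
c=wrist(); cv2.imwrite('pics/w7.png',c['color'][:,:,::-1])
plan([((.5112,-.2217,.15),-.11)])
E
```

```text
t 13.0 p [ 0.51   -0.2224  0.1643] F [ 0.   0.3 -0.8] op 0.154 j [-0.3   0.35  0.83  1.69 -0.28  1.22  0.48] xang -0.108 tilt 0.26
[0.0, 0.0014, 0.0151] [-0.005, -0.006, 0.007]
```

View pics/scene7.png

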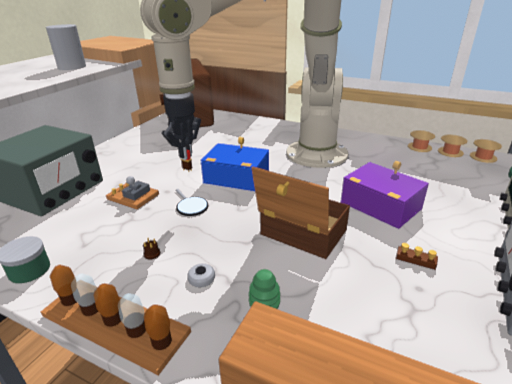

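View pics/w7.png

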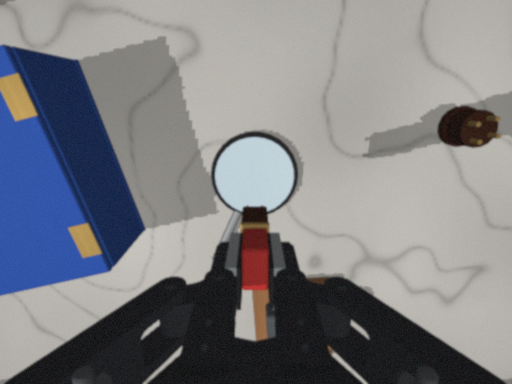

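View pics/top7.png

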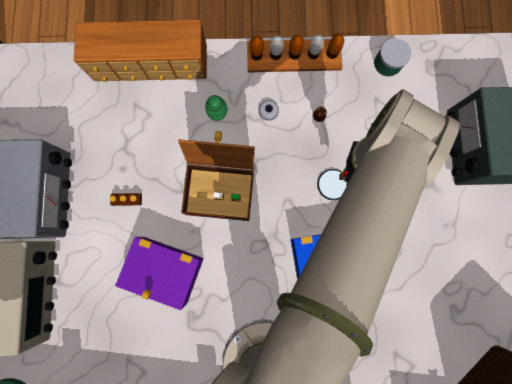

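```bash
python3 - <<'E'
from h import *
st(); c=wrist()
g=c['color'].astype(int); m=((g[:,:,2]-g[:,:,0])>12).astype(np.uint8); m[:, :200]=0; m[:,310:]=0; m[212:]=0
cn=max(cv2.findContours(m,0,1)[0],key=cv2.contourArea); e=cv2.minEnclosingCircle(cn); print(e)
print('mirror',plane(c,e[0],.009))
S=r.camera('scene');g=cv2.imread('pics/scene7.png')
print(proj(S,(.5115,-.222,.009)))
cv2.imwrite('pics/sc7.png',cv2.resize(g[110:225,140:240],None,fx=5,fy=5))
cv2.imwrite('pics/tc7.png',cv2.resize(cv2.imread('pics/top7.png')[140:220,290:400],None,fx=6,fy=6))
for d in (.0,): 
  p=np.array(r.state()['ee_pos'])
  print(proj(S,p+[0,0,.024]),proj(S,p-[0,0,.038])); T=r.camera('top');print(proj(T,p+[0,0,.024]),proj(T,p-[0,0,.038]))
E
```

```text
t 13.15 p [ 0.5112 -0.2204  0.1651] F [ 0.5  0.7 -0.5] op 0.154 j [-0.3   0.35  0.83  1.69 -0.28  1.22  0.48] xang -0.104 tilt 0.36
((253.584228515625, 175.44554138183594), 39.957130432128906)
mirror [ 0.510355   -0.22044923  0.009     ]
[191.53554932 204.58090653]
[184.91899854 149.31149316] [187.50593446 169.49429565]
[348.68367777 172.66132297] [342.43096568 177.02260845]
```

View pics/sc7.png

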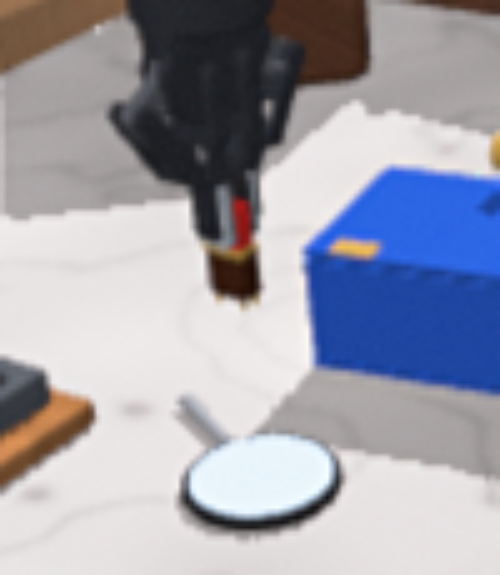

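View pics/tc7.png

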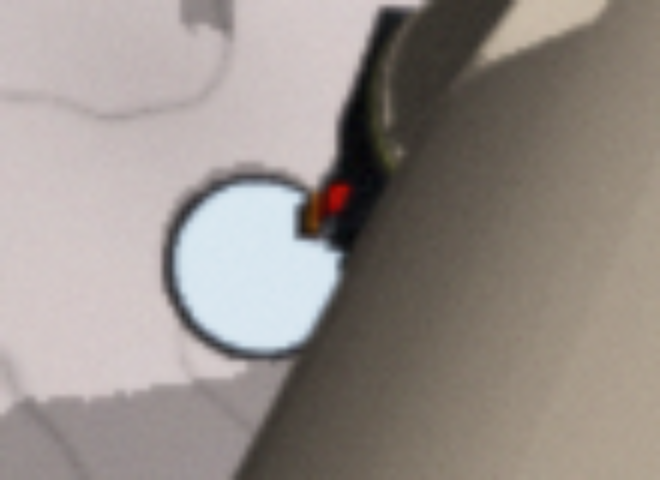

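Mirror centre from the wrist view is (0.510,−0.220) and the TCP is at (0.511,−0.220). The pins are at scene (186.8,170.6), as predicted. I lower by 1.5 cm and settle.

Call:
play_rows --slide '[[0,0,0.005],[0,0,0.01],[0,0,0.015],[0,0,0.015],[0,0,0.015],[0,0,0.015],[0,0,0.015],[0,0,0.015]]' --turn '[[0,0,0],[0,0,0],[0,0,0],[0,0,0],[0,0,0],[0,0,0],[0,0,0],[0,0,0]]'

```text
clock: 14.3
ee_pos: [0.5116, -0.2204, 0.1504]
tcp_rot: [0.999, -0.052, 0.003, -0.002]
ft_force: [0.4, -0.0, -1.3]
opening: 0.154
```

```bash
python3 - <<'E'
from h import *
st(); print(np.abs(r.state()['dq']).max())
a=r.camera('top')['color'].astype(int); b=cv2.imread('pics/top0.png')[:,:,::-1].astype(int)
for n,(x,y) in dict(ins=(216,105),ear=(268,108),valve=(320,113),term=(126,199),sw=(400,173)).items(): print(n,np.abs(a-b)[y-16:y+16,x-18:x+18].mean().round(1))
st(); print(r.hand_in())
E
```

```text
t 14.3 p [ 0.5116 -0.2204  0.1504] F [ 0.4 -0.  -1.3] op 0.154 j [-0.3   0.37  0.82  1.71 -0.29  1.19  0.49] xang -0.104 tilt 0.39
0.0023342600678861033
ins 20.0
ear 11.8
valve 17.6
term 10.2
sw 65.8
t 14.35 p [ 0.5116 -0.2204  0.1504] F [ 0.5  0.1 -0.9] op 0.154 j [-0.3   0.37  0.82  1.71 -0.29  1.19  0.49] xang -0.104 tilt 0.39
the job is handed in; nothing more can be done
None
```

I opened the wooden case's flap by its pull until it leaned back near the stop. I then drew the red insert straight up out of the +y pocket, carried it over the mirror and handed in at about 14.4 s of the 62 s allowed. No verdict was reported.

**Last checks on the held insert:**
- **Position:** the gripper was about 1 mm from the mirror centre as measured from the wrist camera, and about 1.5 mm from the top-camera estimate. The pins were about 10 cm above the glass.
- **Grip and stillness:** the tool was tilted 0.4° and the joints were almost still (0.002 rad/s at most). The opening of 0.154 (about 13 mm) fits the 14 mm cap. The pins' pixel in the scene view matched the prediction to about 1 px, just before a final 1.5 cm lowering.
- **Case:** the flap was still leaning back and the white and green inserts still seated in the views taken just before that lowering. I did not measure how far the inserts had shifted.

**Inconclusive check:** I compared the top view with the first picture by average colour difference around each bystander. It gave insulator 20, earpiece 12, valve base 18 and terminal block 10, with no unchanged area to compare against. It gave 66 at the toggle switch, which I put down to the arm covering that spot. By eye, the four loose bystanders in the later views sat at their starting pixels, and the scene view showed the test board in place. I never measured the switch tip itself, but nothing was moved near it.

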